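Ready and start the bottle shaker

TASK

Get the bottle shaker going: stand the bottles that have tipped over upright in its lane, stand the jars from the bench in the lane with them, and push the clamp bar in until it holds the whole row against the fence. Turn the outer speed ring to its green mark with the timer still off; then, last of all because it starts the machine, turn the inner timer knob to its orange mark without moving the speed ring.

Things in the scene. Friction and masses are not known exactly. Their poses are not given: they have to be found in the camera images.
- shaker: Fixed bottle shaker, white, 185 mm deep (x -0.085 to 0.100) by 500 wide (y); origin on the bench beneath it, x away from the robot, y left. Its platform, 72 mm up, carries the lane: y = -0.137 to 0.238, between the clamp bar in front and a steel fence behind (30 mm high, 4 thick, front face at x = 0.078). At its right (-y) end a grey control pod, 84 mm high, with two knobs one above the other.
- lane_mid (a point): Middle of the open lane, on the platform: shaker x = 0.018, y = 0.0505, z = 0.072. Behind and above it the open drawer of a drawer unit stands out over the bench as far as world x = 0.68, from y = -0.11 to 0.10 and from 0.22 m up: keep the hand and wrist clear of it.
- clamp_bar (a joint): Clamp bar, aluminium with a rubber face, 375 mm long (y), 29 mm high, in front of the bottles on two guide rods. 0 = open, face 120 mm from the fence; grows in m towards the fence (gap = 0.120 - value, so 34 mm bottles are held at about 0.086). Sliding friction about 2 N, stays where left; it pushes standing bottles along before it.
- bar_knob (a point): Middle of the black upright knob on the middle of the bar, 18 mm across and 22 mm tall (32 to 54 mm above the platform), 8 mm in front of the bar's face; moves with the bar.
- knob_axis (a point): Top of the control pod on the common vertical axis of the two knobs (84 mm above the bench).
- speed_ring (a joint): Speed: outer, lower grey ribbed ring, 52 mm across, 2 to 17 mm above the pod, green pointer line. Radians, grows clockwise seen from above, 0 to 4.5; turns against 0.03 N m, stays where left. At 0 the line points 135 degrees counterclockwise from the shaker's +x (seen from above); the green mark on the plate round it is at 2.90.
- ring_mid (a point): Centre of the speed ring on the axis at half its height (10 mm above the pod).
- timer_knob (a joint): Timer: inner, upper black ribbed knob on the same axis, 26 mm across, 20 to 42 mm above the pod, orange pointer line. Radians, grows clockwise seen from above, 0 (off, as found) to 4.5; turns against 0.025 N m, stays where left, independent of the ring. Points like the ring's line at 0; the orange mark on the plate is at 2.10.
- timer_mid (a point): Centre of the timer knob on the axis at half its height (31 mm above the pod).
- bottle_1: Closed round amber bottle, white label, black cap: 76 mm tall, body 34 mm across up to 54 mm, neck and cap 24 mm across above, 50 to 100 g, heavy-based: tilted under 30 degrees it rocks back upright. Origin: centre of its underside; z up through the cap. Starts standing in the lane.
- bottle_2: Closed round amber bottle, white label, black cap: 76 mm tall, body 34 mm across up to 54 mm, neck and cap 24 mm across above, 50 to 100 g, heavy-based: tilted under 30 degrees it rocks back upright. Origin: centre of its underside; z up through the cap. Starts tipped over in the lane, leaning back about 45 degrees with its side on the edge of the fence and its foot in front. May be absent (None).
- bottle_3: Closed round amber bottle, white label, black cap: 76 mm tall, body 34 mm across up to 54 mm, neck and cap 24 mm across above, 50 to 100 g, heavy-based: tilted under 30 degrees it rocks back upright. Origin: centre of its underside; z up through the cap. Starts tipped over in the lane, leaning back about 45 degrees with its side on the edge of the fence and its foot in front. May be absent (None).
- bottle_4: Closed round amber bottle, white label, black cap: 76 mm tall, body 34 mm across up to 54 mm, neck and cap 24 mm across above, 50 to 100 g, heavy-based: tilted under 30 degrees it rocks back upright. Origin: centre of its underside; z up through the cap. Starts tipped over in the lane, leaning back about 45 degrees with its side on the edge of the fence and its foot in front. May be absent (None).
- bottle_5: Closed round amber bottle, white label, black cap: 76 mm tall, body 34 mm across up to 54 mm, neck and cap 24 mm across above, 50 to 100 g, heavy-based: tilted under 30 degrees it rocks back upright. Origin: centre of its underside; z up through the cap. Starts tipped over in the lane, leaning back about 45 degrees with its side on the edge of the fence and its foot in front. May be absent (None).
- jar_1: Closed round white jar of solder paste with a ribbed green screw lid: 34 mm across, 36 mm tall (lid the upper 12 mm), 65 to 100 g. Origin: centre of its underside; z up through the lid. Starts standing on the bench to the right of the shaker. May be absent (None).
- jar_2: Closed round white jar of solder paste with a ribbed green screw lid: 34 mm across, 36 mm tall (lid the upper 12 mm), 65 to 100 g. Origin: centre of its underside; z up through the lid. Starts standing on the bench to the right of the shaker. May be absent (None).
Things that resemble listed ones, but are neither listed nor needed, are in the scene too. What is shaped like the jar_2 but red is not meant.

How it is judged:
By the outcome, as a careful person would: the job done as asked, in the order asked, and still so for the second after the job is handed in, with the robot touching nothing.
Of bottle_2, bottle_3, bottle_4, bottle_5 only 2 to 3 are there at a start; the rules pass over those that are not, and their reading is None.
Of jar_1, jar_2 only 1 to 2 are there at a start; the rules pass over those that are not, and their reading is None.
At some moment in a run one of jar_1, jar_2 may be knocked a few centimetres aside while the robot is not near it.
It also fails if it takes over 208 s, if anything falls off the work surface, if the arm or the gripper's body presses on something with over 40 N, if the wrist force passes 120 N, or if a joint passes its speed limit or range.

ROBOT

A 6-joint arm with a two-finger parallel gripper is mounted at the origin on a cart in front of the work surface, level with it; the furniture and walls round the work are solid. World frame = base frame: x ahead of the robot, y to its left, z up, the work surface at z = 0. Lengths are in m, angles in rad, forces in N, time in s.
With the tool pointing down it reaches from about 0.35 to 0.85 m from the base axis. Payload 8.1 kg.
Tool frame: the origin (TCP) lies midway between the tips of the shut fingers; the grasp point (between the pads) lies robot.grip_depth behind it (robot.grip_depth is the distance from the TCP to the grasp point, in m); z points along the fingers, y is the line along which they close (so a half turn about z gives the same grasp; the last joint's range is limited). The gripper opens to 93 mm and grips with 3 to 60 N. Pads are 15 mm wide; open, the fingers measure 128 mm over their backs; the gripper's body (75 mm by 188 mm) begins 65 mm behind the grasp point.
Start: joints at [-1.386, 0.13, 1.488, -0, 1.523, -0.085], TCP at [0.16, -0.578, 0.219] pointing down, gripper open.
Joint ranges: [-2.96, 2.96], [-0.89, 2.26], [0.02, 2.5], [-1.34, 4.48], [0, 2.73], [-2.66, 2.66]. Speed limits (rad/s): [2.39, 2.39, 2.79, 3.14, 3.14, 3.14].

INTERFACE

Orientations are given as a rotation vector (axis times angle).
In Python, from plant import robot gives the robot as it stands.
- The arm moves only by the tool carry_out, never from a script. Its argument "rows" is a list of rows, each a list of 6 numbers: the shift along the tool's x, y, z in m, then the turn, a rotation vector about the tool's x, y, z in degrees. A call has 1 to 12 rows; each row is the pose to reach, as a shift and turn from the pose commanded when the call began, along the tool's axes at that moment; what a row does not reach only later rows make up. A row lasts 1/8 s, in which the tool goes at most 62.5 mm and 10.7 degrees, less where a joint would pass 70% of its speed; a pose out of reach is approached as far as the arm can. A call with a gripper value outside its range is refused whole. "jaw" is the closure in counts, from 0 (fully open) to 255 (shut), set as the call begins (left out, the last holds). The fingers move at their own pace and stop on an object; "force" is the grip in N (left out, the last holds). Time passes only in rows, so rows that repeat a pose let the fingers close. It gives the time, the measured TCP pose, the force, the opening and the grip force at its end, in the units of the state.
- robot.read_state(): the state, without advancing time (a new reading comes with each control period).
- robot.read_camera(name): name is "side" or "top"; returns the picture (480x640x3 uint8, red, green, blue); there is no depth.
- robot.camera_model(name): a dict with "fx", "fy", "cx", "cy" (pixels), "R" (3x3) and "t" (3): a world point X has camera coordinates R X + t. Camera axes: x right, y down, z forward; pixel columns grow to the right and rows downward; lengths in m; the calibration is good to about 2 mm. A picture is of the moment at which its call begins. camera_model takes no time and is no camera call.
- robot.close_job(): hands the job in; it is judged then, once.
Trained networks look in the newest picture that a camera, given by its name, has taken for a name from the list of things; names that differ only in an ending like _2 or _b are one class to them, and where a whole thing is asked for, a point or a joint stands for the part that bears it (a point fixed in the world has none). Each returns a list of dicts, best first, with "conf" (0 to 1); they miss things now and then, are a little off and sometimes report something else, mostly with a low value. They report only what shows in the picture. A call takes as long as a camera call. They do not tell look-alikes from the thing itself.
- robot.outline_of(camera, target): "pixels" (480x640 bool, what is visible of it) and "pixel" ([column, row] in pixels, amid what is visible of it).
The state is a dict: "t": time; "q": joint angles; "dq": joint speeds; "joint_torque": joint torques, N m; "tool_pos": TCP position; "orientation": TCP orientation; "force": force on the tool from outside, world axes, zero at the start; "wrist_torque": the same for the moment, N m; "opening": finger opening in m; "gripper_force": force on a finger pad.
Only numpy, scipy, OpenCV 4.12 (cv2) and the standard library are available. Lean on these libraries where they do the work, as an engineer would, in place of code of your own. Each camera call takes 0.05 s, during which the arm holds its last target. There are 200 camera calls.

## Working session

There is one attempt and no reset: what is moved stays moved. The work goes in short steps, Python scripts to look and compute and a tool call to move; the robot and the scene stay as the last step left them, time stands still between calls to the robot, and variables do not carry over. Pictures are saved under pics/ and viewed, at most 14 in all, crops included, and the job is handed in when it is done.

Besides the shell and the picture viewer there is one more tool, called after "Call:" in YAML: its name, and indented under it one key for each argument. carry_out: Moves the arm, as the interface text tells. Its arguments: {"type":"object","properties":{"rows":{"type":"array"},"jaw":{"type":"number"},"force":{"type":"number"}},"required":["rows"]}

```bash
ls; mkdir -p pics
cat > h.py <<'E'
import numpy as np, cv2
from plant import robot
from scipy.spatial.transform import Rotation as Ro
def snap(cam,name,crop=None,scale=1):
    im=robot.read_camera(cam)
    o=im
    if crop: a,b,c,d=crop; o=im[b:d,a:c]
    if scale!=1: o=cv2.resize(o,None,fx=scale,fy=scale,interpolation=cv2.INTER_CUBIC)
    cv2.imwrite('pics/%s.png'%name,o[:,:,::-1]); return im
def ray(cam,px):
    m=robot.camera_model(cam); R=np.array(m['R']);t=np.array(m['t'])
    d=R.T@np.array([(px[0]-m['cx'])/m['fx'],(px[1]-m['cy'])/m['fy'],1]); return -R.T@t,d
def atz(cam,px,z):
    c,d=ray(cam,px); return c+d*(z-c[2])/d[2]
def proj(cam,X):
    m=robot.camera_model(cam); p=np.array(m['R'])@np.array(X)+np.array(m['t'])
    return np.array([m['fx']*p[0]/p[2]+m['cx'],m['fy']*p[1]/p[2]+m['cy']])
def st():
    s=robot.read_state(); print('t',round(s['t'],2),'pos',np.round(s['tool_pos'],4),'rv',np.round(s['orientation'],3),'F',np.round(s['force'],1),'op',round(s['opening'],4),'g',s['gripper_force']); return s
E
python3 - <<'E'
from h import *
s=st(); print(Ro.from_rotvec(s['orientation']).as_matrix().round(3), robot.grip_depth, s['q'])
for c in('top','side'):
    snap(c,c+'0'); m=robot.camera_model(c); print(c,m['fx'],(-np.array(m['R']).T@m['t']).round(3),np.array(m['R']).round(2).tolist())
    for n in ['shaker','clamp_bar','bar_knob','speed_ring','timer_knob','bottle_1','jar_1']:
        print(n,[(round(d['conf'],2),np.round(d['pixel']).tolist(),int(d['pixels'].sum())) for d in robot.outline_of(c,n)])
E
```

```text
pics
t 0.0 pos [ 0.1598 -0.5778  0.2176] rv [-3.111 -0.422  0.   ] F [-0.4  0.1 -0.4] op 0.0931 g 0.0
[[ 0.964  0.267 -0.   ]
 [ 0.267 -0.964  0.002]
 [ 0.    -0.002 -1.   ]] 0.0188 [-1.38640284e+00  1.31176564e-01  1.48923787e+00 -6.13796421e-06
  1.52296380e+00 -8.54051920e-02]
top 536.0648933304232 [ 0.426 -0.096  1.094] [[0.02, -1.0, -0.0], [-0.99, -0.02, -0.11], [0.11, 0.01, -0.99]]
shaker [(0.78, [252.0, 254.0], 23501)]
clamp_bar [(0.84, [228.0, 286.0], 1870)]
bar_knob [(0.95, [227.0, 286.0], 1793), (0.53, [167.0, 255.0], 376), (0.29, [228.0, 223.0], 693)]
speed_ring [(0.72, [345.0, 221.0], 408)]
timer_knob [(0.73, [349.0, 213.0], 195)]
bottle_1 [(0.84, [229.0, 224.0], 711), (0.84, [260.0, 212.0], 641), (0.67, [167.0, 258.0], 417), (0.55, [352.0, 215.0], 173)]
jar_1 [(0.84, [490.0, 271.0], 332), (0.74, [344.0, 220.0], 492), (0.63, [433.0, 208.0], 298)]
side 542.6377063653438 [ 0.406 -1.009  0.69 ] [[0.99, -0.12, -0.01], [-0.07, -0.55, -0.83], [0.1, 0.83, -0.55]]
shaker [(0.81, [315.0, 235.0], 13120), (0.44, [338.0, 195.0], 473)]
clamp_bar [(0.82, [278.0, 202.0], 1188)]
bar_knob [(0.67, [280.0, 206.0], 1214), (0.56, [316.0, 234.0], 13304), (0.22, [352.0, 246.0], 388)]
speed_ring [(0.67, [347.0, 247.0], 326)]
timer_knob [(0.66, [352.0, 237.0], 195)]
bottle_1 [(0.88, [337.0, 197.0], 502), (0.82, [325.0, 188.0], 460), (0.66, [294.0, 168.0], 403)]
jar_1 [(0.97, [326.0, 394.0], 555), (0.58, [388.0, 336.0], 516), (0.55, [351.0, 239.0], 212), (0.5, [349.0, 248.0], 341)]
```

View pics/top0.png

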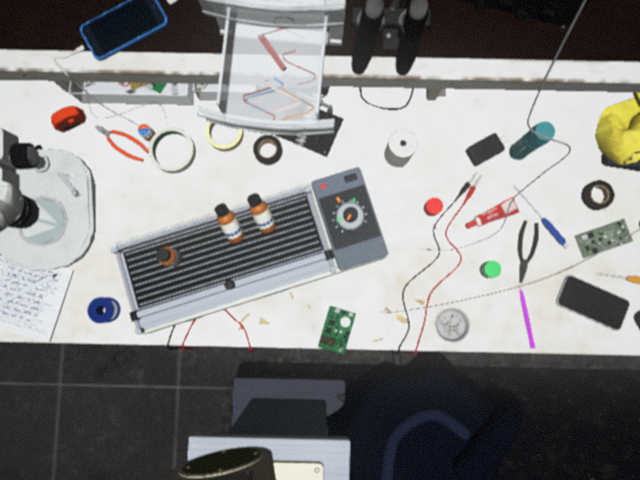

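View pics/side0.png

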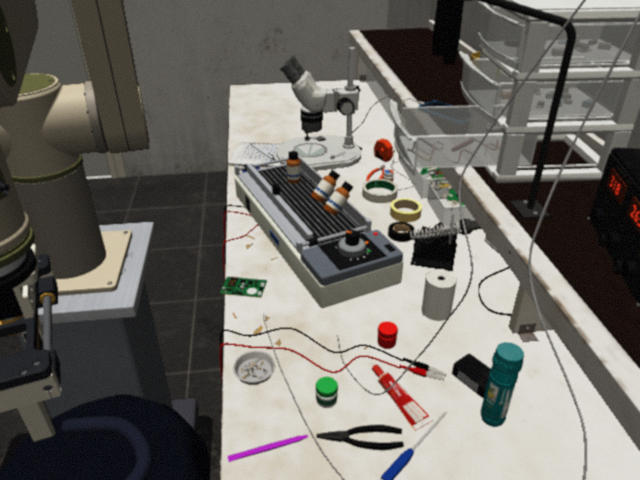

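The top view shows bottle_1 standing at (167,256), two tipped bottles at about (229,222) and (261,212), and the control pod at (348,215). For the jar there are two candidates: green at (490,269) and red at (433,206). The green one fits, since a green lid is asked for and red is excluded. I'll enlarge both areas.

Run:
```python
from h import *
im=robot.read_camera('top')
a=cv2.resize(im[160:340,100:400],None,fx=2.66,fy=2.66,interpolation=cv2.INTER_CUBIC)
cv2.imwrite('pics/c1.png',a[:,:,::-1])
s=robot.read_camera('side')
b=cv2.resize(s[215:415,280:440],None,fx=2.8,fy=2.8,interpolation=cv2.INTER_CUBIC)
c=cv2.resize(im[185:295,300:520],None,fx=1.5,fy=1.5,interpolation=cv2.INTER_CUBIC)
o=np.zeros((560,800,3),np.uint8);o[:b.shape[0],:b.shape[1]]=b;o[:c.shape[0],450:450+c.shape[1]]=c
cv2.imwrite('pics/c2.png',o[:,:,::-1])
for cam,pj in(('top',(490,269)),):
  print('jar',atz('top',(490,269.5),.036))
for n,d in(('jar_1',.018),):
  for c in('top','side'):
    for r in robot.outline_of(c,n): print(c,np.round(r['pixel']),round(r['conf'],2),atz(c,r['pixel'],d).round(3))
```

```text
jar [ 0.49040984 -0.42764931  0.036     ]
top [489. 270.] 0.72 [ 0.491 -0.432  0.018]
top [433. 206.] 0.56 [ 0.618 -0.32   0.018]
top [351. 212.] 0.43 [ 0.603 -0.152  0.018]
side [385. 337.] 0.67 [ 0.614 -0.327  0.018]
side [325. 393.] 0.56 [ 0.49  -0.438  0.018]
```

View pics/c1.png

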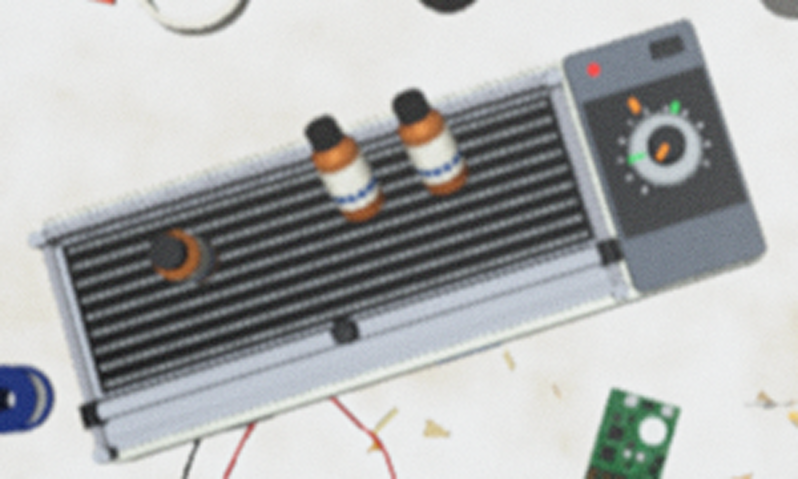

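View pics/c2.png

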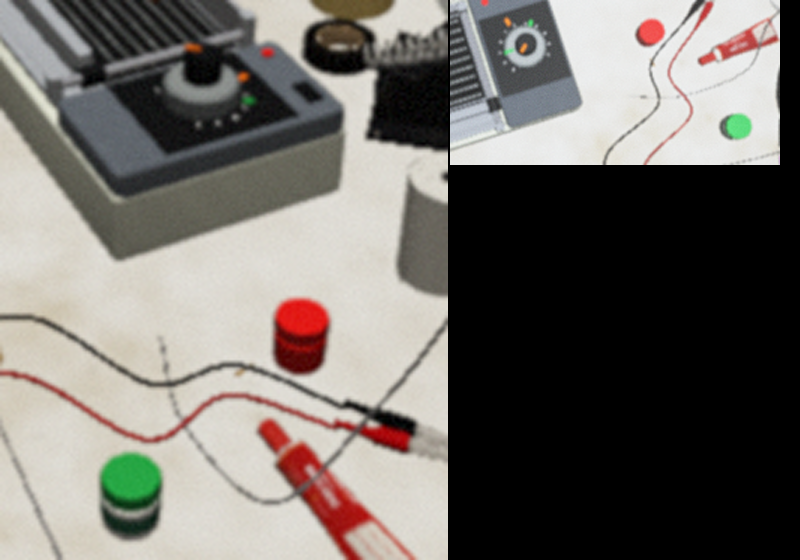

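Crop c1 shows:
- timer pointer (orange) at about crop (657,152) → pixel (347,217)
- ring pointer (green) at (637,158) → pixel (339,219)
- green mark at (675,107) → pixel (354,200)
- bar knob at (345,328) → pixel (230,283)

Crop c2 confirms the green-lidded white jar at side (326,393). The all-red one is the decoy. Next I'll fit the shaker pose.

```bash
cat >> h.py <<'E'
def rect(cam,name,z):
    r=robot.outline_of(cam,name)[0]['pixels']; v,u=np.nonzero(r)
    P=np.array([atz(cam,p,z)[:2] for p in zip(u,v)]).astype(np.float32)
    return cv2.minAreaRect(P),P
E
python3 - <<'E'
from h import *
robot.read_camera('top')
for n,z in(('shaker',.072),('clamp_bar',.101)):
    (c,sz,a),P=rect('top',n,z); w=np.linalg.eigh(np.cov(P.T))[1][:,1]; print(n,c,sz,a,'yaw',np.degrees(np.arctan2(-w[0]*np.sign(w[1]),abs(w[1]))))
cv=lambda x,y:(100+x/2.66,160+y/2.66)
pts={'knob':((345,326),.126),'timer':((668,147),.126),'BL':((105,458),.072),'fenceL':((38,238),.09),'fenceR':((557,72),.09),'capL':((92,414),.09),'capR':((609,250),.09),'b1cap':((168,249),.148),'podFR':((765,252),.084),'podBR':((690,20),.084)
,'t1foot':((358,208),.084),'t1cap':((322,130),.138),'t2foot':((446,183),.084),'t2cap':((411,104),.138)}
for k,(p,z) in pts.items(): print(k,atz('top',cv(*p),z).round(4))
# side check of two knobs: triangulate using net outlines
robot.read_camera('side')
for n in('bar_knob','timer_knob','speed_ring','bottle_1'):
    print(n,[(round(r['conf'],2),np.round(r['pixel'],1).tolist()) for r in robot.outline_of('side',n)], [(round(r['conf'],2),np.round(r['pixel'],1).tolist()) for r in robot.outline_of('top',n)])
E
```

```text
Traceback (most recent call last):
  File "h.py", line 22, in rect
    P=np.array([atz(cam,p,z)[:2] for p in zip(u,v)]).astype(np.float32)
                ~~~^^^^^^^^^
  File "h.py", line 14, in atz
    c,d=ray(cam,px); return c+d*(z-c[2])/d[2]
        ~~~^^^^^^^^
  File "h.py", line 11, in ray
    m=robot.camera_model(cam); R=np.array(m['R']);t=np.array(m['t'])
ValueError: time passes only in moves, steps and waits
```

```bash
cat >> h.py <<'E'
_M={}
def _cm(c):
    if c not in _M: _M[c]=robot.camera_model(c)
    return _M[c]
def ray(cam,px):
    m=_cm(cam); R=np.array(m['R']);t=np.array(m['t'])
    d=R.T@np.array([(px[0]-m['cx'])/m['fx'],(px[1]-m['cy'])/m['fy'],1]); return -R.T@t,d
def proj(cam,X):
    m=_cm(cam); p=np.array(m['R'])@np.array(X)+np.array(m['t'])
    return np.array([m['fx']*p[0]/p[2]+m['cx'],m['fy']*p[1]/p[2]+m['cy']])
E
python3 - <<'E'
from h import *
robot.read_camera('top')
for n,z in(('shaker',.072),('clamp_bar',.101)):
    (c,sz,a),P=rect('top',n,z); w=np.linalg.eigh(np.cov(P.T))[1][:,1]; print(n,c,sz,a,'yaw',np.degrees(np.arctan2(-w[0]*np.sign(w[1]),abs(w[1]))))
cv=lambda x,y:(100+x/2.66,160+y/2.66)
pts={'knob':((345,326),.126),'timer':((668,147),.126),'BL':((105,458),.072),'fenceL':((38,238),.09),'fenceR':((557,72),.09),'capL':((92,414),.09),'capR':((609,250),.09),'b1cap':((168,249),.148),'podFR':((765,252),.084),'podBR':((690,20),.084)
,'t1foot':((358,208),.084),'t1cap':((322,130),.138),'t2foot':((446,183),.084),'t2cap':((411,104),.138)}
for k,(p,z) in pts.items(): print(k,atz('top',cv(*p),z).round(4))
robot.read_camera('side')
for n in('bar_knob','timer_knob','speed_ring','bottle_1'):
    for c in('side','top'): print(n,c,[(round(r['conf'],2),np.round(r['pixel'],1).tolist()) for r in robot.outline_of(c,n)])
E
```

```text
shaker (0.5133906602859497, 0.04349222779273987) (0.18598514795303345, 0.5048608183860779) 19.08873176574707 yaw 19.255553380785596
clamp_bar (0.44810056686401367, 0.0699303150177002) (0.021299228072166443, 0.3915492296218872) 18.859203338623047 yaw 18.883023534753757
knob [0.4507 0.0693 0.126 ]
timer [ 0.5782 -0.1474  0.126 ]
BL [0.3551 0.2448 0.072 ]
fenceL [0.5088 0.2953 0.09  ]
fenceR [ 0.6364 -0.069   0.09  ]
capL [0.3864 0.2496 0.09  ]
capR [ 0.5094 -0.1089  0.09  ]
b1cap [0.4986 0.1856 0.148 ]
podFR [ 0.511  -0.2197  0.084 ]
podBR [ 0.678 -0.164  0.084]
t1foot [0.5359 0.0706 0.084 ]
t1cap [0.5827 0.0883 0.138 ]
t2foot [0.5553 0.0085 0.084 ]
t2cap [0.602  0.0285 0.138 ]
bar_knob side [(0.68, [281.5, 203.9])]
bar_knob top [(0.85, [232.8, 286.8]), (0.68, [166.3, 257.9])]
timer_knob side [(0.72, [352.0, 247.4]), (0.61, [351.7, 237.5])]
timer_knob top [(0.48, [351.3, 215.7])]
speed_ring side [(0.73, [348.8, 245.5]), (0.42, [325.7, 392.9])]
speed_ring top [(0.67, [345.9, 224.6])]
bottle_1 side [(0.97, [292.9, 167.8]), (0.96, [324.8, 186.9]), (0.62, [338.3, 195.2])]
bottle_1 top [(0.95, [261.4, 210.6]), (0.75, [226.5, 226.7]), (0.65, [166.2, 257.4])]
```

```bash
cat >> h.py <<'E'
O=np.array([.514,.038]); YAW=19.1
c_,s_=np.cos(np.radians(YAW)),np.sin(np.radians(YAW)); RS=np.array([[c_,-s_],[s_,c_]])
def w(sx,sy,z): return np.array([*(O+RS@[sx,sy]),z])
def sh(p): return np.array([*(RS.T@(np.array(p)[:2]-O)),p[2]])
def go(p,yaw=YAW,tilt=0,s=None):
    """row for TCP at world p, tool x at yaw deg (tool down), tilted tilt deg about tool y"""
    s=s or robot.read_state(); R0=Ro.from_rotvec(s['orientation'])
    T=Ro.from_euler('z',yaw,degrees=True)*Ro.from_rotvec([np.pi,0,0])*Ro.from_euler('y',tilt,degrees=True)
    d=R0.inv().apply(np.array(p)-s['tool_pos']); r=(R0.inv()*T).as_rotvec(degrees=True)
    print(np.round(d,4).tolist(),np.round(r,1).tolist())
E
python3 - <<'E'
from h import *
st(); go([.490,-.431,.10]); go([.490,-.431,.007])
for c,X in (('side',w(-.05,.0505,.126)),('side',w(0,-.196,.126)),('side',w(.034,.1445,.148)),('side',w(-.085,-.25,.0))): print(proj(c,X).round(1))
E
```

```text
t 1.7 pos [ 0.16   -0.5783  0.2186] rv [-3.113 -0.423  0.   ] F [-0.9 -0.7 -0.2] op 0.0931 g 0.0
[0.3574, -0.054, 0.1186] [-0.0, -0.0, -3.6]
[0.3574, -0.054, 0.2116] [-0.0, -0.0, -3.6]
[275.6 183.7]
[349.4 231.9]
[292.4 151.8]
[322.3 311.5]
```

Run:
```python
from h import *
a=cv2.imread('pics/side0.png')
for p in ((-.05,.0505,.126),(0,-.196,.126),(.034,.1445,.148),(-.085,-.25,0),(.1,-.25,0),(.078,.238,.102),(.078,-.137,.102)):
    q=proj('side',w(*p))-[215,125]
    if 0: pass
    p2=(q*3.6).astype(int)
    if 'b' not in dir(): b=cv2.resize(a[125:290,215:435],None,fx=3.6,fy=3.6,interpolation=cv2.INTER_CUBIC)
    cv2.drawMarker(b,tuple(int(i) for i in p2),(255,0,255),0,12,1)
cv2.imwrite('pics/chk.png',b)
```

```text
(no output)
```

View pics/chk.png

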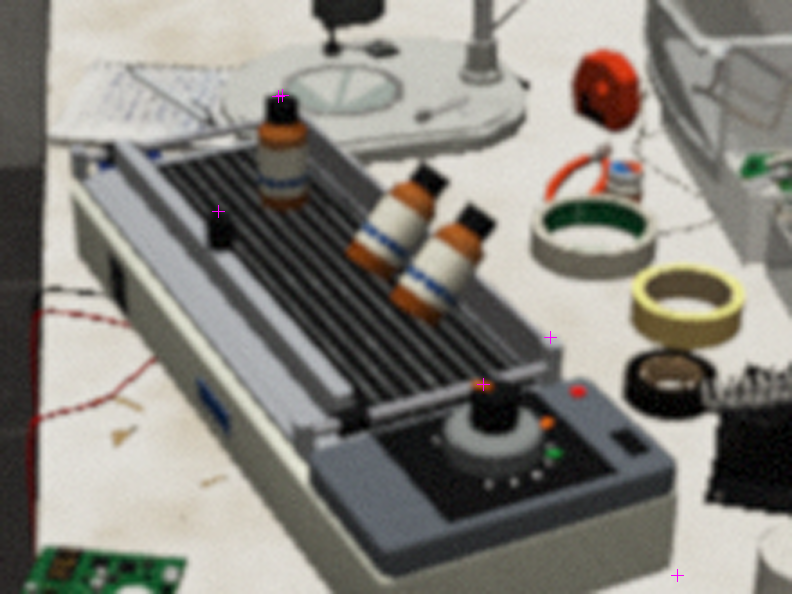

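The overlay agrees within 2 to 3 px on bottle_1, the bar knob, the fence end and the timer. I'll shift the shaker origin slightly and start with the jar.

Call:
carry_out:
  rows:
    - [0.05,-0.01,0.01,0,0,-1]
    - [0.1,-0.018,0.03,0,0,-2]
    - [0.15,-0.025,0.05,0,0,-3]
    - [0.2,-0.03,0.07,0,0,-3.6]
    - [0.25,-0.04,0.09,0,0,-3.6]
    - [0.3,-0.047,0.11,0,0,-3.6]
    - [0.34,-0.052,0.118,0,0,-3.6]
    - [0.357,-0.054,0.118,0,0,-3.6]
    - [0.357,-0.054,0.118,0,0,-3.6]
  jaw: 80
  force: 15

```text
t: 2.82
tool_pos: [0.4902, -0.431, 0.101]
orientation: [3.097, 0.522, 0.0]
force: [-0.3, -0.3, 0.4]
opening: 0.0637
gripper_force: 0.0
```

```bash
sed -i 's/^O=np.*; YAW/O=np.array([.5155,.037]); YAW/' h.py
python3 - <<'E'
from h import *
s=st(); print(s['q'])
for c in('top','side'):
    robot.read_camera(c)
    for r in robot.outline_of(c,'jar_1'): print(c,np.round(r['pixel']),round(r['conf'],2),int(r['pixels'].sum()),atz(c,r['pixel'],.02).round(3))
go([.490,-.431,.007])
E
```

```text
t 2.83 pos [ 0.4902 -0.431   0.101 ] rv [3.097 0.522 0.   ] F [-0.3 -0.3  0.4] op 0.0637 g 0.0
[-7.99547189e-01  3.48321021e-01  1.45333180e+00 -2.75446660e-04
  1.33953528e+00  4.37127295e-01]
top [434. 206.] 0.68 287 [ 0.617 -0.321  0.02 ]
side [389. 336.] 0.89 438 [ 0.619 -0.328  0.02 ]
side [323. 394.] 0.67 637 [ 0.488 -0.442  0.02 ]
side [288. 230.] 0.57 6734 [0.471 0.042 0.02 ]
[0.0018, -0.0008, 0.0943] [0.0, 0.0, -0.1]
```

Call:
carry_out:
  rows:
    - [0,0.001,0.03,0,0,0]
    - [0,0.001,0.06,0,0,0]
    - [0,0.001,0.08,0,0,0]
    - [0,0.001,0.093,0,0,0]
    - [0,0.001,0.093,0,0,0]

```text
t: 3.65
tool_pos: [0.4893, -0.4318, 0.0069]
orientation: [-3.097, -0.519, 0.001]
force: [0.2, 0.0, -0.2]
opening: 0.0636
gripper_force: 0.0
```

Call:
carry_out:
  rows:
    - [0,0,0,0,0,0]
    - [0,0,0,0,0,0]
    - [0,0,0,0,0,0]
    - [0,0,0,0,0,0]
    - [0,0,-0.03,0,0,0]
    - [0,0,-0.08,0,0,0]
    - [0,0,-0.13,0,0,0]
    - [0,0,-0.18,0,0,0]
    - [0,0,-0.18,0,0,0]
  jaw: 255

```text
t: 4.78
tool_pos: [0.4922, -0.4342, 0.1942]
orientation: [3.09, 0.519, 0.009]
force: [-0.1, 0.1, -0.0]
opening: 0.0339
gripper_force: 15.0
```

Run:
```python
from h import *
st(); snap('side','jarg',(180,120,460,420),1.9); go(w(.018,.085,.19)); go(w(.018,.085,.085)); print(w(.018,.085,.08))
```

```text
t 4.78 pos [ 0.4922 -0.4342  0.1942] rv [3.09  0.519 0.009] F [-0.1  0.1 -0. ] op 0.0339 g 14.99987262301147
[0.1946, -0.5214, -0.0014] [0.3, -0.1, -0.0]
[0.1943, -0.5218, 0.1036] [0.3, -0.1, -0.0]
[0.50469556 0.12321058 0.08      ]
```

View pics/jarg.png

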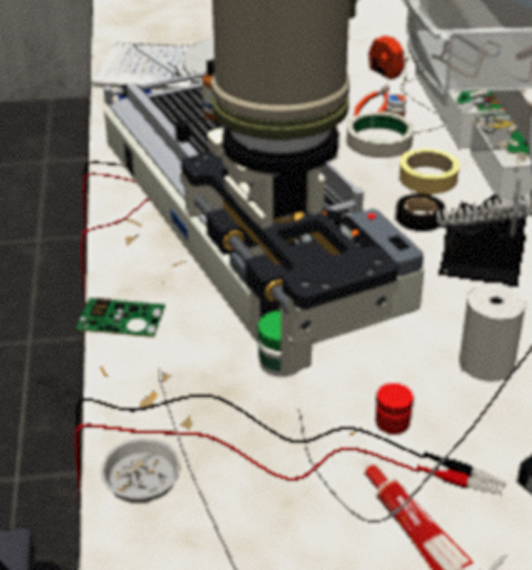

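The jar is in the grip: opening 34 mm, force 15 N, and the green lid shows at (272,330) in the crop. I'll carry it to the lane.

Call:
carry_out:
  rows:
    - [0.015,-0.04,0,0,0,0]
    - [0.03,-0.08,0,0,0,0]
    - [0.045,-0.125,0,0,0,0]
    - [0.06,-0.17,0,0,0,0]
    - [0.08,-0.22,0,0,0,0]
    - [0.1,-0.27,0,0,0,0]
    - [0.12,-0.32,0,0,0,0]
    - [0.14,-0.37,0,0,0,0]
    - [0.16,-0.42,0,0,0,0]
    - [0.18,-0.47,0,0,0,0]
    - [0.1945,-0.51,0,0,0,0]
    - [0.1945,-0.5215,0,0,0,0]

```text
t: 6.32
tool_pos: [0.502, 0.1265, 0.1854]
orientation: [-3.097, -0.525, 0.006]
force: [-0.5, -0.6, -0.4]
opening: 0.0337
gripper_force: 15.0
```

Run:
```python
from h import *
st(); go(w(.018,.085,.12)); go(w(.018,.085,.081))
for c in('top','side'):
    robot.read_camera(c)
    for r in robot.outline_of(c,'bottle_1'): print(c,np.round(r['pixel']),round(r['conf'],2),sh(atz(c,r['pixel'],.11)).round(3))
```

```text
t 6.33 pos [0.502  0.1265 0.1854] rv [-3.097 -0.525  0.006] F [-0.5 -0.6 -0.4] op 0.0337 g 14.999938141554594
[0.0017, 0.0041, 0.0654] [-0.1, 0.2, 0.1]
[0.0018, 0.0041, 0.1044] [-0.1, 0.2, 0.1]
top [260. 213.] 0.7 [ 0.057 -0.036  0.11 ]
top [235. 228.] 0.69 [0.044 0.016 0.11 ]
side [327. 185.] 0.9 [0.063 0.021 0.11 ]
side [338. 196.] 0.69 [ 0.06  -0.036  0.11 ]
side [293. 168.] 0.6 [0.028 0.135 0.11 ]
side [314. 236.] 0.36 [-0.057 -0.154  0.11 ]
```

Call:
carry_out:
  rows:
    - [0.001,0.005,0,0,0,0]
    - [0.001,0.005,0.03,0,0,0]
    - [0.001,0.005,0.06,0,0,0]
    - [0.001,0.005,0.08,0,0,0]
    - [0.001,0.005,0.09,0,0,0]
    - [0.001,0.005,0.095,0,0,0]
    - [0.001,0.005,0.095,0,0,0]

```text
t: 7.4
tool_pos: [0.5065, 0.1197, 0.0931]
orientation: [3.098, 0.519, 0.001]
force: [0.6, -0.2, -0.3]
opening: 0.0335
gripper_force: 15.0
```

Run:
```python
from h import *
s=st(); go(w(.018,.083,.081)); print(sh(s['tool_pos']))
```

```text
t 7.4 pos [0.5065 0.1197 0.0931] rv [3.098e+00 5.190e-01 1.000e-03] F [ 0.6 -0.2 -0.3] op 0.0335 g 14.999977424740791
[-0.0006, -0.0019, 0.0121] [0.0, -0.0, -0.1]
[0.01855071 0.08109959 0.09307295]
```

Call:
carry_out:
  rows:
    - [0,-0.002,0.005,0,0,0]
    - [0,-0.002,0.009,0,0,0]
    - [0,-0.002,0.012,0,0,0]
    - [0,-0.002,0.0135,0,0,0]
    - [0,-0.002,0.0135,0,0,0]

```text
t: 8.02
tool_pos: [0.5055, 0.122, 0.0803]
orientation: [-3.098, -0.52, -0.0]
force: [-5.8, -0.7, 10.8]
opening: 0.0337
gripper_force: 15.0
```

Call:
carry_out:
  rows:
    - [0,0,0,0,0,0]
    - [0,0,0,0,0,0]
    - [0,0,0,0,0,0]
    - [0,0,-0.02,0,0,0]
    - [0,0,-0.05,0,0,0]
    - [0,0,-0.09,0,0,0]
    - [0,0,-0.11,0,0,0]
    - [0,0,-0.11,0,0,0]
  jaw: 134

```text
t: 9.02
tool_pos: [0.5068, 0.1221, 0.191]
orientation: [3.098, 0.52, 0.006]
force: [0.4, 0.7, -0.8]
opening: 0.0442
gripper_force: 0.0
```

Run:
```python
from h import *
s=st(); go(w(.058,.024,.15)); go(w(.058,.024,.105)); snap('side','s3',(220,120,440,285),3.6)
```

```text
t 9.03 pos [0.5068 0.1221 0.191 ] rv [3.098 0.52  0.006] F [ 0.4  0.7 -0.8] op 0.0442 g 0.0
[0.0383, 0.0592, 0.0412] [0.0, -0.2, -0.0]
[0.0381, 0.0591, 0.0862] [0.0, -0.2, -0.0]
```

View pics/s3.png

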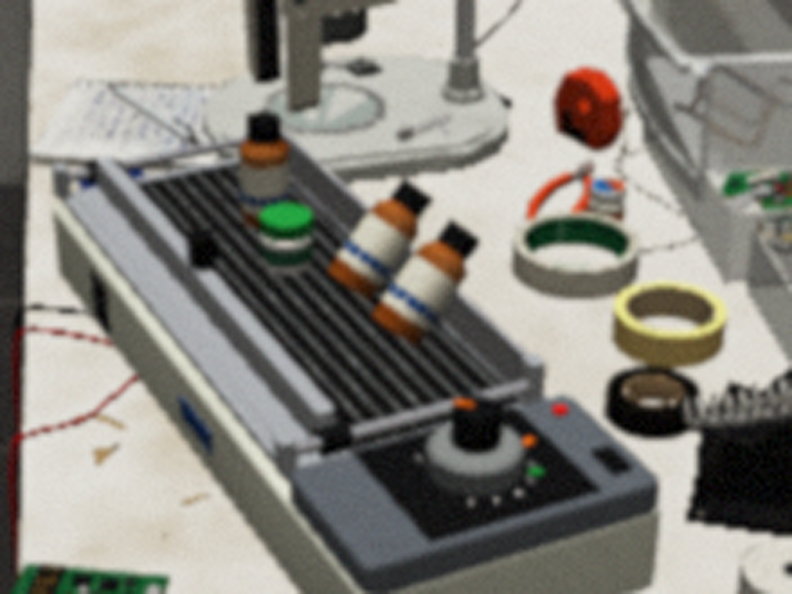

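s3 shows the jar standing in the lane at (287,237), between bottle_1 and the tipped bottles at (378,240) and (428,283). Next is the left tipped bottle.

Call:
carry_out:
  rows:
    - [0.015,0.02,0,0,0,0]
    - [0.03,0.04,0,0,0,0]
    - [0.04,0.055,0,0,0,0]
    - [0.042,0.06,0.01,0,0,0]
    - [0.042,0.06,0.03,0,0,0]
    - [0.042,0.06,0.03,0,0,0]

```text
t: 9.82
tool_pos: [0.5622, 0.0792, 0.1556]
orientation: [-3.097, -0.52, 0.009]
force: [-0.3, -0.1, 0.6]
opening: 0.0442
gripper_force: 0.0
```

Run:
```python
from h import *
s=st(); print(sh(s['tool_pos']),s['q']); go(w(.062,.023,.098)); snap('side','s4',(220,100,440,265),3.6)
```

```text
t 9.82 pos [0.5622 0.0792 0.1556] rv [-3.097 -0.52   0.009] F [-0.3 -0.1  0.6] op 0.0442 g 0.0
[0.05792993 0.02457536 0.15561609] [4.94962565e-02 8.71079164e-02 1.65069163e+00 1.76626083e-04
 1.40947259e+00 1.28731234e+00]
[0.0044, 0.0017, 0.0576] [-0.1, 0.3, -0.0]
```

View pics/s4.png

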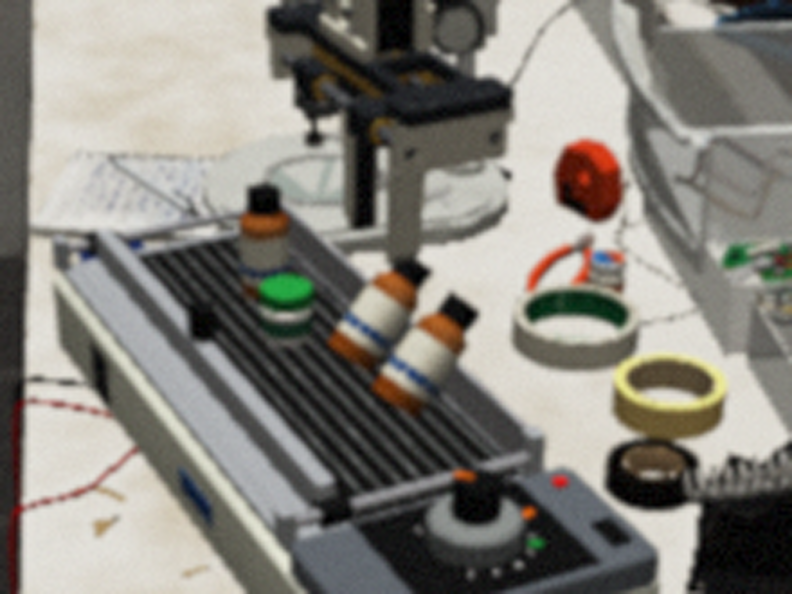

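Call:
carry_out:
  rows:
    - [0.004,0.001,0.015,0,0,0]
    - [0.004,0.001,0.03,0,0,0]
    - [0.004,0.001,0.042,0,0,0]
    - [0.004,0.001,0.052,0,0,0]
    - [0.004,0.001,0.057,0,0,0]
    - [0.004,0.001,0.057,0,0,0]

```text
t: 10.62
tool_pos: [0.5687, 0.0792, 0.1018]
orientation: [-3.098, -0.52, 0.001]
force: [0.1, 0.7, -0.3]
opening: 0.0445
gripper_force: 0.0
```

Call:
carry_out:
  rows:
    - [0,0,0,0,0,0]
    - [0,0,0,0,0,0]
    - [0,0,0,0,0,0]
  jaw: 255
  force: 15

```text
t: 11.0
tool_pos: [0.5692, 0.0792, 0.1026]
orientation: [3.098, 0.52, 0.001]
force: [0.5, -1.0, 1.0]
opening: 0.0341
gripper_force: 14.8
```

Run:
```python
from h import *
s=st(); print(sh(s['tool_pos']),s['q'])
```

```text
t 11.0 pos [0.5692 0.0792 0.1026] rv [3.098e+00 5.200e-01 1.000e-03] F [ 0.5 -1.   1. ] op 0.0341 g 14.750093221664429
[0.06456963 0.02234404 0.10261908] [4.91142493e-02 1.45899303e-01 1.68760497e+00 5.44858122e-06
 1.30721057e+00 1.28734105e+00]
```

Call:
carry_out:
  rows:
    - [0,0,-0.01,0,0,0]
    - [-0.005,0,-0.02,0,4,0]
    - [-0.01,0,-0.022,0,9,0]
    - [-0.014,0,-0.024,0,14,0]
    - [-0.018,0,-0.024,0,19,0]
    - [-0.022,0,-0.024,0,24,0]
    - [-0.026,0,-0.024,0,29,0]
    - [-0.03,0,-0.022,0,34,0]
    - [-0.033,0,-0.02,0,39,0]
    - [-0.0355,0,-0.018,0,45,0]
    - [-0.0355,0,-0.018,0,45,0]
    - [-0.0355,0,-0.018,0,45,0]

```text
t: 12.5
tool_pos: [0.5466, 0.0669, 0.1223]
orientation: [-2.757, -0.465, -1.12]
force: [-0.0, 1.1, -0.8]
opening: 0.0335
gripper_force: 14.8
```

Run:
```python
from h import *
s=st(); print(sh(s['tool_pos']),s['q']); go(s['tool_pos']-np.array([0,0,.013]),tilt=45); snap('side','s5',(220,100,440,265),3.6)
```

```text
t 12.5 pos [0.5466 0.0669 0.1223] rv [-2.757 -0.465 -1.12 ] F [-0.   1.1 -0.8] op 0.0335 g 14.83303964138031
[0.03918851 0.01811278 0.12231634] [-0.24238948 -0.61935554  2.49718729  0.64867347  0.68902291  0.60633685]
[-0.0091, 0.0001, 0.0093] [-0.3, 0.7, -0.1]
```

View pics/s5.png

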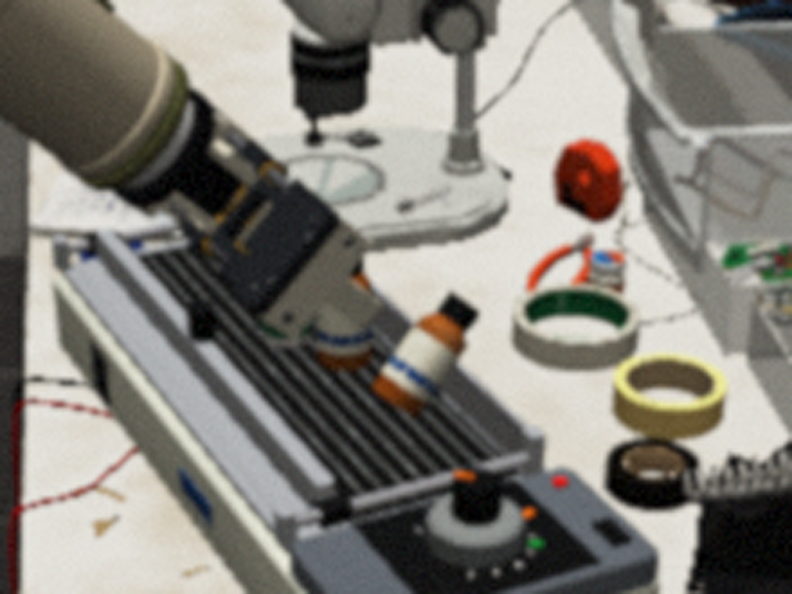

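Call:
carry_out:
  rows:
    - [-0.001,0,0.004,0,0,0]
    - [-0.002,0,0.008,0,0,0]
    - [-0.0035,0,0.012,0,0,0]
    - [-0.0035,0,0.012,0,0,0]

```text
t: 13.05
tool_pos: [0.5526, 0.0691, 0.1111]
orientation: [-2.756, -0.465, -1.122]
force: [0.0, -0.5, -0.5]
opening: 0.0338
gripper_force: 14.8
```

Run:
```python
from h import *
s=st(); print(sh(s['tool_pos']),s['q']); go(w(.036,.0223,.1075),tilt=45)
```

```text
t 13.05 pos [0.5526 0.0691 0.1111] rv [-2.756 -0.465 -1.122] F [ 0.  -0.5 -0.5] op 0.0338 g 14.832058846950531
[0.04554098 0.01818973 0.11109018] [-0.2315621  -0.56644976  2.4889513   0.67889039  0.64694814  0.5731313 ]
[-0.0093, -0.0041, -0.0041] [-0.3, 0.7, -0.1]
```

Call:
carry_out:
  rows:
    - [0,-0.003,0,0,0,0]
    - [0,-0.005,0,0,0,0]
    - [-0.002,-0.005,0.002,0,0,0]
    - [-0.003,-0.005,0.003,0,0,0]
    - [-0.004,-0.005,0.004,0,0,0]
    - [-0.004,-0.005,0.004,0,0,0]

```text
t: 13.8
tool_pos: [0.5533, 0.0725, 0.1091]
orientation: [-2.755, -0.465, -1.131]
force: [-2.5, -3.9, 7.4]
opening: 0.0338
gripper_force: 15.0
```

Run:
```python
from h import *
s=st(); print(sh(s['tool_pos']),s['q'][2])
```

```text
t 13.8 pos [0.5533 0.0725 0.1091] rv [-2.755 -0.465 -1.131] F [-2.5 -3.9  7.4] op 0.0338 g 15.009323805570602
[0.04729579 0.02119503 0.1090671 ] 2.4951758968886972
```

Call:
carry_out:
  rows:
    - [0,0,0,0,0,0]
    - [0,0,0,0,0,0]
    - [0,0,0,0,-6,0]
    - [0.002,0,-0.002,0,-12,0]
    - [0.004,0,-0.004,0,-20,0]
    - [0.008,0,-0.008,0,-28,0]
    - [0.012,0,-0.012,0,-36,0]
    - [0.02,0,-0.02,0,-45,0]
    - [0.035,0,-0.035,0,-45,0]
    - [0.055,0,-0.055,0,-45,0]
    - [0.055,0,-0.055,0,-45,0]
  jaw: 134

```text
t: 15.18
tool_pos: [0.5536, 0.0738, 0.186]
orientation: [-3.096, -0.526, 0.011]
force: [-0.2, -0.6, -0.5]
opening: 0.0445
gripper_force: 0.0
```

Run:
```python
from h import *
s=st(); print(sh(s['tool_pos']),s['q'][2]); go(w(.062,-.038,.16));
robot.read_camera('top')
for r in robot.outline_of('top','bottle_1'): print(np.round(r['pixel']),round(r['conf'],2),sh(atz('top',r['pixel'],.11)).round(3))
snap('side','s6',(220,100,440,265),3.6)
```

```text
t 15.18 pos [0.5536 0.0738 0.186 ] rv [-3.096 -0.526  0.011] F [-0.2 -0.6 -0.5] op 0.0445 g 0.0
[0.04804677 0.02227023 0.18600887] 1.6401528092794324
[0.014, 0.0604, 0.0258] [-0.1, 0.4, 0.2]
[169. 257.] 0.91 [0.03  0.148 0.11 ]
[269. 222.] 0.84 [ 0.036 -0.047  0.11 ]
[233. 240.] 0.72 [0.024 0.025 0.11 ]
[348. 222.] 0.17 [-0.009 -0.187  0.11 ]
```

View pics/s6.png

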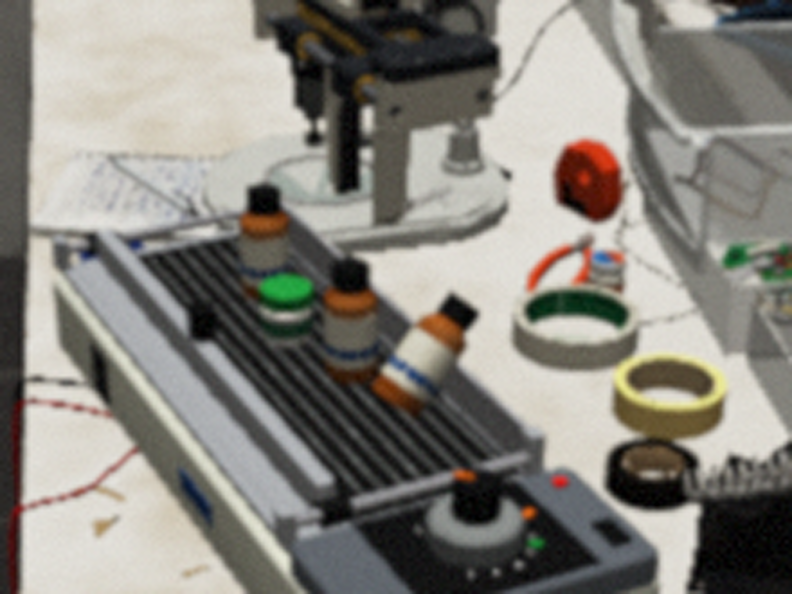

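s6 shows the first bottle upright at (350,330) and the second still tipped at (428,365). I'll do the second the same way.

Call:
carry_out:
  rows:
    - [0.005,0.02,0,0,0,0]
    - [0.01,0.045,0,0,0,0]
    - [0.015,0.0625,0,0,0,0]
    - [0.015,0.0625,0.02,0,0,0]
    - [0.015,0.0625,0.025,0,0,0]
    - [0.015,0.0625,0.025,0,0,0]

```text
t: 16.08
tool_pos: [0.5854, 0.0201, 0.1573]
orientation: [-3.095, -0.526, 0.021]
force: [-0.2, 0.3, -0.4]
opening: 0.0443
gripper_force: 0.0
```

Run:
```python
from h import *
s=st(); print(sh(s['tool_pos']),s['q'][2]); go(w(.063,-.040,.102))
```

```text
t 16.07 pos [0.5854 0.0201 0.1573] rv [-3.095 -0.526  0.021] F [-0.2  0.3 -0.4] op 0.0443 g 0.0
[ 0.06057186 -0.03885076  0.15730378] 1.5888955597144176
[0.0031, 0.0014, 0.0553] [-0.3, 0.7, 0.2]
```

Call:
carry_out:
  rows:
    - [0.002,0.0005,0.015,0,0,0]
    - [0.002,0.0005,0.03,0,0,0]
    - [0.002,0.0005,0.042,0,0,0]
    - [0.002,0.0005,0.05,0,0,0]
    - [0.002,0.0005,0.054,0,0,0]
    - [0.002,0.0005,0.054,0,0,0]

```text
t: 16.82
tool_pos: [0.5881, 0.0196, 0.1047]
orientation: [-3.096, -0.525, 0.017]
force: [0.2, -0.1, -0.7]
opening: 0.0437
gripper_force: 0.0
```

Call:
carry_out:
  rows:
    - [0,0,0,0,0,0]
    - [0,0,0,0,0,0]
    - [0,0,0,0,0,0]
  jaw: 255
  force: 15

```text
t: 17.2
tool_pos: [0.5884, 0.0196, 0.1053]
orientation: [-3.096, -0.525, 0.015]
force: [-0.7, -0.2, 0.6]
opening: 0.0343
gripper_force: 14.7
```

Run:
```python
from h import *
s=st(); print(sh(s['tool_pos']),s['q'][2]); go(s['tool_pos'])
```

```text
t 17.2 pos [0.5884 0.0196 0.1053] rv [-3.096 -0.525  0.015] F [-0.7 -0.2  0.6] op 0.0343 g 14.741005003452301
[ 0.06324404 -0.04029665  0.10530524] 1.6328700375638419
[0.0, 0.0, 0.0] [-0.2, 0.5, 0.2]
```

Call:
carry_out:
  rows:
    - [0,0,-0.01,0,0,0]
    - [-0.003,0,-0.02,0,4,0]
    - [-0.006,0,-0.022,0,9,0]
    - [-0.01,0,-0.024,0,14,0]
    - [-0.013,0,-0.024,0,19,0]
    - [-0.016,0,-0.024,0,24,0]
    - [-0.019,0,-0.022,0,29,0]
    - [-0.022,0,-0.02,0,34,0]
    - [-0.024,0,-0.018,0,39,0]
    - [-0.024,0,-0.016,0,45,0]
    - [-0.024,0,-0.016,0,45,0]
    - [-0.024,0,-0.016,0,45,0]

```text
t: 18.7
tool_pos: [0.5663, 0.0113, 0.1223]
orientation: [-2.757, -0.466, -1.123]
force: [1.0, 0.1, -0.1]
opening: 0.0345
gripper_force: 14.7
```

Run:
```python
from h import *
s=st(); p=s['tool_pos']; print(sh(p),s['q'][2]); go(w(.043,-.041,.109),tilt=45)
```

```text
t 18.7 pos [0.5663 0.0113 0.1223] rv [-2.757 -0.466 -1.123] F [ 1.   0.1 -0.1] op 0.0345 g 14.720936715602875
[ 0.03954632 -0.04091048  0.12232951] 2.4208533945879793
[-0.0069, 0.0001, 0.0119] [-0.2, 0.6, -0.0]
```

Call:
carry_out:
  rows:
    - [-0.002,0,0.003,0,0,0]
    - [-0.004,0,0.006,0,0,0]
    - [-0.006,0,0.009,0,0,0]
    - [-0.008,0,0.011,0,0,0]
    - [-0.0085,0,0.0125,0,0,0]
    - [-0.0085,0,0.0125,0,0,0]

```text
t: 19.45
tool_pos: [0.5705, 0.011, 0.1091]
orientation: [-2.756, -0.465, -1.132]
force: [-3.0, -5.0, 9.3]
opening: 0.0338
gripper_force: 15.0
```

Run:
```python
from h import *
s=st(); p=s['tool_pos']; print(sh(p),s['q'][2])
```

```text
t 19.45 pos [0.5705 0.011  0.1091] rv [-2.756 -0.465 -1.132] F [-3.  -5.   9.3] op 0.0338 g 15.01479059457779
[ 0.04346145 -0.04252109  0.10909985] 2.4223026246796264
```

Call:
carry_out:
  rows:
    - [0,0,0,0,0,0]
    - [0,0,0,0,0,0]
    - [0,0,0,0,-6,0]
    - [0.002,0,-0.002,0,-12,0]
    - [0.004,0,-0.004,0,-20,0]
    - [0.008,0,-0.008,0,-28,0]
    - [0.012,0,-0.012,0,-36,0]
    - [0.02,0,-0.02,0,-45,0]
    - [0.035,0,-0.035,0,-45,0]
    - [0.055,0,-0.055,0,-45,0]
    - [0.055,0,-0.055,0,-45,0]
  jaw: 134

```text
t: 20.82
tool_pos: [0.5704, 0.0129, 0.1857]
orientation: [-3.096, -0.526, 0.012]
force: [0.9, -0.4, -0.1]
opening: 0.0444
gripper_force: 0.0
```

Run:
```python
from h import *
s=st(); p=s['tool_pos']; print(sh(p)); go(w(-.05,.0505,.17)); go(w(-.05,.0505,.109))
im=robot.read_camera('top')
for n in('bottle_1','jar_1','clamp_bar'):
  for r in robot.outline_of('top',n): print(n,np.round(r['pixel']),round(r['conf'],2),sh(atz('top',r['pixel'],.10)).round(3))
s=robot.read_camera('side')
a=cv2.resize(im[180:330,110:310],None,fx=2,fy=2,interpolation=2);b=cv2.resize(s[100:265,220:440],None,fx=1.8,fy=1.8,interpolation=2)
o=np.zeros((300,800,3),np.uint8);o[:300,:400]=a;o[:297,400:796]=b[:300]
cv2.imwrite('pics/s7.png',o[:,:,::-1])
```

```text
t 20.82 pos [0.5704 0.0129 0.1857] rv [-3.096 -0.526  0.012] F [ 0.9 -0.4 -0.1] op 0.0444 g 0.0
[ 0.04398827 -0.040761    0.18568967]
[-0.0936, -0.0915, 0.0166] [-0.1, 0.4, 0.2]
[-0.0931, -0.0914, 0.0776] [-0.1, 0.4, 0.2]
bottle_1 [171. 255.] 0.78 [0.033 0.145 0.1  ]
jar_1 [433. 209.] 0.6 [-0.033 -0.347  0.1  ]
jar_1 [205. 253.] 0.56 [0.018 0.084 0.1  ]
jar_1 [171. 257.] 0.15 [0.031 0.146 0.1  ]
clamp_bar [231. 283.] 0.57 [-0.05   0.054  0.1  ]
```

View pics/s7.png

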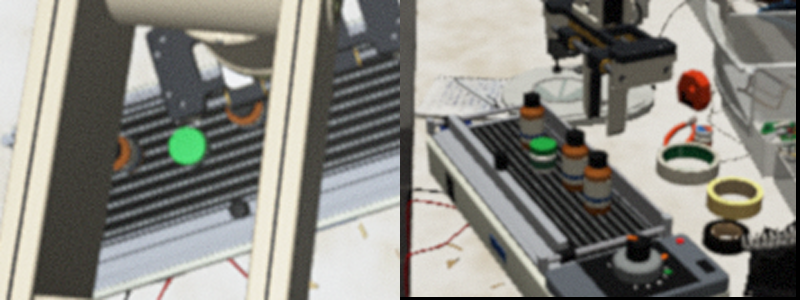

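s7 shows four items standing in the lane: bottle_1, the jar at (543,145), and both bottles at (575,160) and (597,180). The bar knob is at about (500,160). Next I'll grip the knob and push.

Call:
carry_out:
  rows:
    - [-0.03,-0.03,0,0,0,0]
    - [-0.06,-0.06,0,0,0,0]
    - [-0.0935,-0.0915,0,0,0,0]
    - [-0.0935,-0.0915,0.02,0,0,0]
    - [-0.0935,-0.0915,0.045,0,0,0]
    - [-0.0935,-0.0915,0.065,0,0,0]
    - [-0.0935,-0.0915,0.075,0,0,0]
    - [-0.0935,-0.0915,0.075,0,0,0]

```text
t: 22.08
tool_pos: [0.4488, 0.0681, 0.1093]
orientation: [-3.095, -0.525, 0.02]
force: [0.3, 0.5, -0.0]
opening: 0.0445
gripper_force: 0.0
```

Call:
carry_out:
  rows:
    - [0,0,0,0,0,0]
    - [0,0,0,0,0,0]
    - [0,0,0,0,0,0]
    - [0,0,0,0,0,0]
  jaw: 255
  force: 10

```text
t: 22.58
tool_pos: [0.4495, 0.0704, 0.1109]
orientation: [-3.092, -0.525, 0.016]
force: [-3.6, 10.6, 3.9]
opening: 0.0179
gripper_force: 10.0
```

Run:
```python
from h import *
s=st(); print(sh(s['tool_pos'])); go(s['tool_pos'])
```

```text
t 22.57 pos [0.4495 0.0704 0.1109] rv [-3.092 -0.525  0.016] F [-3.6 10.6  3.9] op 0.0179 g 9.998096153140068
[-0.05142347  0.05316769  0.11088678]
[0.0, 0.0, 0.0] [-0.4, 0.5, 0.2]
```

Call:
carry_out:
  rows:
    - [0,-0.0025,0,0,0,0]
    - [0.005,-0.0025,0,0,0,0]
    - [0.012,-0.0025,0,0,0,0]
    - [0.02,-0.0025,0,0,0,0]
    - [0.028,-0.0025,0,0,0,0]
    - [0.036,-0.0025,0,0,0,0]
    - [0.044,-0.0025,0,0,0,0]
    - [0.052,-0.0025,0,0,0,0]
    - [0.06,-0.0025,0,0,0,0]
    - [0.067,-0.0025,0,0,0,0]
    - [0.072,-0.0025,0,0,0,0]
    - [0.072,-0.0025,0,0,0,0]
  force: 25

```text
t: 24.08
tool_pos: [0.5187, 0.094, 0.1109]
orientation: [-3.097, -0.525, 0.012]
force: [0.5, -2.3, 7.2]
opening: 0.0174
gripper_force: 25.0
```

Run:
```python
from h import *
s=st(); print(sh(s['tool_pos']), RS.T@np.array(s['force'][:2]))
```

```text
t 24.07 pos [0.5187 0.094  0.1109] rv [-3.097 -0.525  0.012] F [ 0.5 -2.3  7.2] op 0.0174 g 25.03885001409799
[0.02167331 0.05283586 0.11088476] [-0.22137498 -2.31234652]
```

Call:
carry_out:
  rows:
    - [0.003,0,0,0,0,0]
    - [0.006,0,0,0,0,0]
    - [0.009,0,0,0,0,0]
    - [0.011,0,0,0,0,0]
    - [0.0125,0,0,0,0,0]
    - [0.0125,0,0,0,0,0]

```text
t: 24.82
tool_pos: [0.5296, 0.0978, 0.1108]
orientation: [-3.097, -0.525, 0.015]
force: [-3.8, -4.7, 11.5]
opening: 0.0176
gripper_force: 25.0
```

Run:
```python
from h import *
s=st(); print(sh(s['tool_pos']), RS.T@np.array(s['force'][:2]))
```

```text
t 24.82 pos [0.5296 0.0978 0.1108] rv [-3.097 -0.525  0.015] F [-3.8 -4.7 11.5] op 0.0176 g 25.006418655248126
[0.03322303 0.05279491 0.11084153] [-5.13859828 -3.16104731]
```

Call:
carry_out:
  rows:
    - [0.001,0,0,0,0,0]
    - [0.002,0,0,0,0,0]
    - [0.003,0,0,0,0,0]
    - [0.003,0,0,0,0,0]

```text
t: 25.32
tool_pos: [0.5299, 0.0979, 0.1107]
orientation: [3.097, 0.524, -0.024]
force: [-17.9, -9.6, 22.8]
opening: 0.0169
gripper_force: 25.2
```

Run:
```python
from h import *
s=st(); print(sh(s['tool_pos']), RS.T@np.array(s['force'][:2]))
```

```text
t 25.32 pos [0.5299 0.0979 0.1107] rv [ 3.097  0.524 -0.024] F [-17.9  -9.6  22.8] op 0.0169 g 25.163445551879704
[0.03355181 0.05280576 0.11068794] [-20.02036439  -3.2364449 ]
```

Call:
carry_out:
  rows:
    - [0,0,0,0,0,0]
    - [-0.002,0,0,0,0,0]
    - [-0.003,0,0,0,0,0]
    - [-0.003,0,-0.01,0,0,0]
    - [-0.003,0,-0.03,0,0,0]
    - [-0.003,0,-0.06,0,0,0]
    - [-0.003,0,-0.09,0,0,0]
    - [-0.003,0,-0.09,0,0,0]
  jaw: 185

```text
t: 26.32
tool_pos: [0.5319, 0.0985, 0.2031]
orientation: [-3.096, -0.525, 0.007]
force: [0.3, 0.1, -0.6]
opening: 0.0255
gripper_force: 0.0
```

Run:
```python
from h import *
s=st(); print(sh(s['tool_pos']),s['q'])
# above pod side: move hand away to see knobs
go(w(-.02,-.196,.23),yaw=60)
```

```text
t 26.32 pos [0.5319 0.0985 0.2031] rv [-3.096 -0.525  0.007] F [ 0.3  0.1 -0.6] op 0.0255 g 0.0
[0.03565758 0.05277057 0.20310979] [ 8.78943908e-02 -1.72854987e-02  1.66982684e+00  6.90090833e-04
  1.49334129e+00  1.32266662e+00]
[-0.0564, 0.2486, -0.0271] [-0.2, 0.2, -40.8]
```

```bash
cat > ang.py <<'E'
from h import *
def look(name=None,cam='top'):
    im=robot.read_camera(cam); hsv=cv2.cvtColor(im,cv2.COLOR_RGB2HSV)
    if name:
        v=np.concatenate([cv2.resize(im[180:260,300:400],(400,320),interpolation=2)],1); cv2.imwrite('pics/%s.png'%name,v[:,:,::-1])
    for nm,lo,hi,z in(('green',45,85,.101),('orange',5,18,.126)):
        m=((hsv[...,0]>=lo)&(hsv[...,0]<=hi)&(hsv[...,1]>110)&(hsv[...,2]>90)).astype(np.uint8); m[:, :300]=0;m[:,400:]=0;m[:180]=0;m[260:]=0
        n,l,s,c=cv2.connectedComponentsWithStats(m)
        for i in range(1,n):
            for zz in(.084,z): print(nm,s[i,4],c[i].round(1),'z',zz,sh(atz(cam,c[i],zz))[:2].round(4))
E
python3 - <<'E'
from ang import *
look('pod1')
robot.read_camera('side')
for c in('top','side'):
  for n in('timer_knob','speed_ring'):
    for r in robot.outline_of(c,n)[:2]:
        v,u=np.nonzero(r['pixels']); print(c,n,round(r['conf'],2),np.round(r['pixel'],1),u.min(),u.max(),v.min(),v.max())
print(proj('top',w(0,-.196,.126)),proj('top',w(0,-.196,.101)),proj('side',w(0,-.196,.115)))
E
```

```text
green 11 [353.1 199.6] z 0.084 [ 0.032 -0.212]
green 11 [353.1 199.6] z 0.101 [ 0.0293 -0.2101]
green 7 [337.6 219.1] z 0.084 [ 0.0052 -0.1722]
green 7 [337.6 219.1] z 0.101 [ 0.003  -0.1709]
orange 23 [338.  199.3] z 0.084 [ 0.0415 -0.1849]
orange 23 [338.  199.3] z 0.126 [ 0.0344 -0.1812]
orange 25 [348.4 217. ] z 0.084 [ 0.0029 -0.1932]
orange 25 [348.4 217. ] z 0.126 [-0.0026 -0.1891]
top timer_knob 0.72 [351.  214.2] 343 357 207 222
top timer_knob 0.21 [346.3 223.6] 337 363 203 229
top speed_ring 0.62 [347.3 225.2] 335 363 203 230
side timer_knob 0.5 [353.6 239.5] 345 358 229 244
side speed_ring 0.71 [349.5 247.5] 338 365 238 256
[351.57227041 214.5030304 ] [350.81959988 216.58805364] [350.07029558 236.89036272]
```

View pics/pod1.png

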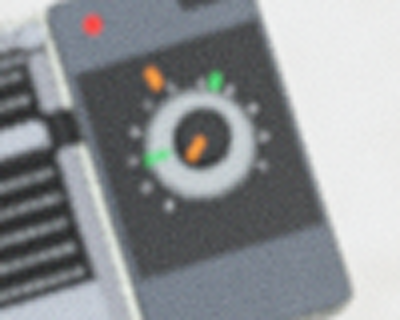

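pod1 shows:
- ring pointer at (157,158) → about 0.78 rad
- green mark at (216,82)
- orange mark at (154,78)
- timer pointer at about 0

So the ring needs about 121° clockwise. I'll find the axis by gently centring on the ring.

Run:
```python
from h import *
go([.58,-.147,.18],yaw=0)
```

```text
[-0.0324, 0.2486, 0.0173] [-0.1, 0.7, 19.3]
```

Call:
carry_out:
  rows:
    - [-0.005,0.04,0,0,0,3]
    - [-0.01,0.08,0,0,0,6]
    - [-0.015,0.12,0,0,0,10]
    - [-0.02,0.16,0,0,0,13]
    - [-0.025,0.2,0,0,0,16]
    - [-0.032,0.235,0,0,0,19.1]
    - [-0.0325,0.2485,0,0,0,19.1]
    - [-0.0325,0.2485,0.03,0,0,19.1]
    - [-0.0325,0.2485,0.05,0,0,19.1]
    - [-0.0325,0.2485,0.05,0,0,19.1]
  jaw: 63

```text
t: 27.88
tool_pos: [0.5786, -0.1455, 0.1461]
orientation: [-3.14, -0.006, 0.024]
force: [-0.5, -1.0, -1.3]
opening: 0.0703
gripper_force: 0.0
```

Run:
```python
from h import *
s=st(); print(s['q']); go([.58,-.147,.090],yaw=0)
```

```text
t 27.88 pos [ 0.5786 -0.1455  0.1461] rv [-3.14  -0.006  0.024] F [-0.5 -1.  -1.3] op 0.0703 g 0.0
[-0.33018264  0.18062241  1.56652264 -0.00344589  1.40977565  1.23724462]
[0.0023, 0.0016, 0.056] [-0.1, 0.9, 0.2]
```

Call:
carry_out:
  rows:
    - [0.002,0.002,0.015,0,0.8,0]
    - [0.002,0.002,0.03,0,0.8,0]
    - [0.002,0.002,0.045,0,0.8,0]
    - [0.002,0.002,0.054,0,0.8,0]
    - [0.002,0.002,0.056,0,0.8,0]
    - [0.002,0.002,0.056,0,0.8,0]

```text
t: 28.62
tool_pos: [0.5819, -0.1489, 0.093]
orientation: [3.141, 0.004, 0.005]
force: [0.5, -0.1, -0.6]
opening: 0.0704
gripper_force: 0.0
```

Call:
carry_out:
  rows:
    - [0,0,0,0,0,0]
    - [0,0,0,0,0,0]
    - [0,0,0,0,0,0]
    - [0,0,0,0,0,0]
  jaw: 255
  force: 12

```text
t: 29.12
tool_pos: [0.5821, -0.1481, 0.0933]
orientation: [-3.141, -0.005, -0.006]
force: [-0.2, 5.0, 3.3]
opening: 0.0518
gripper_force: 12.0
```

Run:
```python
from h import *
s=st(); go(s['tool_pos'],yaw=0)
```

```text
t 29.12 pos [ 0.5821 -0.1481  0.0933] rv [-3.141 -0.005 -0.006] F [-0.2  5.   3.3] op 0.0518 g 12.000380158424377
[0.0, 0.0, 0.0] [-0.1, -0.2, 0.2]
```

Call:
carry_out:
  rows:
    - [0,0,0,0,0,0]
    - [0,-0.001,0,0,0,0]
    - [0,-0.001,0,0,0,-10]
    - [0,-0.001,0,0,0,-20]
    - [0,-0.001,0,0,0,-30]
    - [0,-0.001,0,0,0,-40]
    - [0,-0.001,0,0,0,-50]
    - [0,-0.001,0,0,0,-60]
    - [0,-0.001,0,0,0,-70]
    - [0,-0.001,0,0,0,-80]
    - [0,-0.001,0,0,0,-90]
    - [0,-0.001,0,0,0,-90]
  jaw: 63

```text
t: 30.62
tool_pos: [0.5816, -0.1481, 0.0927]
orientation: [2.218, 2.221, 0.003]
force: [0.5, -0.6, -0.3]
opening: 0.07
gripper_force: 0.0
```

Call:
carry_out:
  rows:
    - [0,0,0,0,0,0]
    - [0,0,0,0,0,0]
    - [0,0,0,0,0,0]
    - [0,0,0,0,0,0]
  jaw: 255
  force: 12

```text
t: 31.12
tool_pos: [0.5821, -0.1479, 0.0929]
orientation: [2.217, 2.222, 0.004]
force: [3.2, -0.3, -2.9]
opening: 0.0522
gripper_force: 12.0
```

Run:
```python
from h import *
s=st(); go(s['tool_pos'],yaw=90); print(s['q'])
```

```text
t 31.12 pos [ 0.5821 -0.1479  0.0929] rv [2.217 2.222 0.004] F [ 3.2 -0.3 -2.9] op 0.0522 g 12.000029683113098
[0.0, 0.0, 0.0] [0.2, 0.0, 0.1]
[-3.34857143e-01  2.19685906e-01  1.62304612e+00  1.13862510e-03
  1.29504421e+00 -3.37312247e-01]
```

Call:
carry_out:
  rows:
    - [0,0.0005,0,0,0,10]
    - [0,0.0005,0,0,0,20]
    - [0,0.0005,0,0,0,30]
    - [0,0.0005,0,0,0,40]
    - [0,0.0005,0,0,0,50]
    - [0,0.0005,0,0,0,60]
    - [0,0.0005,0,0,0,70]
    - [0,0.0005,0,0,0,80]
    - [0,0.0005,0,0,0,90]
    - [0,0.0005,0,0,0,100]
    - [0,0.0005,0,0,0,105]
    - [0,0.0005,0,0,0,105]

```text
t: 32.62
tool_pos: [0.5822, -0.148, 0.0929]
orientation: [-3.115, 0.405, -0.005]
force: [0.4, -0.1, -0.7]
opening: 0.0513
gripper_force: 12.0
```

Call:
carry_out:
  rows:
    - [0,0,0,0,0,8]
    - [0,0,0,0,0,16]
    - [0,0,0,0,0,16]
    - [0,0,0,0,0,16]

```text
t: 33.12
tool_pos: [0.5822, -0.148, 0.0929]
orientation: [-3.03, 0.829, -0.005]
force: [1.0, -1.5, -1.1]
opening: 0.0514
gripper_force: 12.0
```

Run:
```python
from ang import *
s=st(); go(s['tool_pos'],yaw=-31); look(); look(cam='side')
```

```text
t 33.12 pos [ 0.5822 -0.148   0.0929] rv [-3.03   0.829 -0.005] F [ 1.  -1.5 -1.1] op 0.0514 g 12.000010907649994
[0.0, 0.0, 0.0] [-0.1, -0.2, 0.4]
green 4 [363.5 243.2] z 0.084 [ 0.0367 -0.1874]
green 4 [363.5 243.2] z 0.101 [ 0.0232 -0.2089]
green 7 [368.3 250.4] z 0.084 [ 0.0323 -0.2133]
green 7 [368.3 250.4] z 0.101 [ 0.0189 -0.2341]
orange 61 [325.8 181.9] z 0.084 [0.09   0.0815]
orange 61 [325.8 181.9] z 0.126 [0.0528 0.0098]
orange 28 [334.  192.6] z 0.084 [0.0826 0.0253]
orange 28 [334.  192.6] z 0.126 [ 0.0459 -0.0425]
orange 2 [348.5 191.5] z 0.084 [0.1152 0.0147]
orange 2 [348.5 191.5] z 0.126 [ 0.0763 -0.0523]
orange 2 [346.5 192.5] z 0.084 [0.1087 0.0126]
orange 2 [346.5 192.5] z 0.126 [ 0.0702 -0.0543]
orange 3 [398.7 225.7] z 0.084 [ 0.1362 -0.1632]
orange 3 [398.7 225.7] z 0.126 [ 0.0959 -0.2179]
orange 10 [366.5 241.8] z 0.084 [ 0.0447 -0.1856]
orange 10 [366.5 241.8] z 0.126 [ 0.0107 -0.2387]
```

Call:
carry_out:
  rows:
    - [0,0,0,0,0,0]
    - [0,0,0,0,0,0]
    - [0,0,-0.03,0,0,0]
    - [0,0,-0.08,0,0,0]
    - [-0.03,0,-0.1,0,0,0]
    - [-0.07,0.03,-0.1,0,0,0]
    - [-0.12,0.06,-0.1,0,0,0]
    - [-0.16,0.08,-0.1,0,0,0]
    - [-0.16,0.08,-0.1,0,0,0]
  jaw: 63

```text
t: 34.35
tool_pos: [0.4014, -0.1342, 0.192]
orientation: [-3.028, 0.836, -0.005]
force: [0.5, 0.4, 0.9]
opening: 0.0699
gripper_force: 0.0
```

Run:
```python
from ang import *
s=st(); look('pod2'); go([.5826,-.1477,.17],yaw=90)
print(proj('top',[.5826,-.1475,.101]),proj('top',[.5826,-.1475,.084]))
```

```text
t 34.35 pos [ 0.4014 -0.1342  0.192 ] rv [-3.028  0.836 -0.005] F [0.5 0.4 0.9] op 0.0699 g 0.0
green 21 [353. 201.] z 0.084 [ 0.0294 -0.2111]
green 21 [353. 201.] z 0.101 [ 0.0268 -0.2092]
orange 23 [338.  199.3] z 0.084 [ 0.0415 -0.1849]
orange 23 [338.  199.3] z 0.126 [ 0.0344 -0.1812]
orange 26 [348.5 217. ] z 0.084 [ 0.0028 -0.1933]
orange 26 [348.5 217. ] z 0.126 [-0.0027 -0.1892]
[0.1608, -0.0808, 0.0234] [0.2, -0.3, -120.9]
[350.46655446 215.01357726] [349.98167999 216.39901657]
```

View pics/pod2.png

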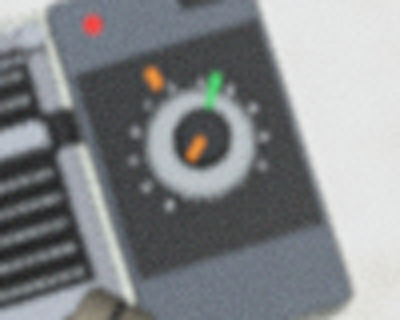

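pod2 shows the ring pointer in line with the green mark at (215,85), and the timer still off. The timer is next.

Call:
carry_out:
  rows:
    - [0.01,-0.005,0,0,0,-10]
    - [0.02,-0.01,0,0,0,-20]
    - [0.03,-0.015,0,0,0,-30]
    - [0.045,-0.022,0,0,0,-40]
    - [0.06,-0.03,0,0,0,-50]
    - [0.075,-0.038,0,0,0,-60]
    - [0.09,-0.045,0,0,0,-70]
    - [0.105,-0.053,0,0,0,-80]
    - [0.12,-0.06,0,0,0,-90]
    - [0.135,-0.068,0,0,0,-100]
    - [0.15,-0.076,0,0,0,-110]
    - [0.161,-0.081,0,0,0,-120.5]
  jaw: 134

```text
t: 35.9
tool_pos: [0.5852, -0.1473, 0.1923]
orientation: [2.219, 2.221, 0.004]
force: [-0.4, -0.6, -0.2]
opening: 0.0442
gripper_force: 0.0
```

Call:
carry_out:
  rows:
    - [0,0,0.02,0,0,0]
    - [0,0,0.03,0,0,0]
    - [0,0,0.03,0,0,0]
    - [0,0,0.03,0,0,0]

```text
t: 36.4
tool_pos: [0.5832, -0.1475, 0.163]
orientation: [2.228, 2.212, 0.004]
force: [0.2, -0.1, 0.9]
opening: 0.044
gripper_force: 0.0
```

Run:
```python
from h import *
s=st(); go([.5826,-.1477,.109],yaw=90)
```

```text
t 36.4 pos [ 0.5832 -0.1475  0.163 ] rv [2.228 2.212 0.004] F [ 0.2 -0.1  0.9] op 0.044 g 0.0
[-0.0002, -0.0008, 0.054] [0.2, 0.0, -0.4]
```

Call:
carry_out:
  rows:
    - [0,-0.0005,0.015,0,0,0]
    - [0,-0.0005,0.03,0,0,0]
    - [0,-0.0005,0.042,0,0,0]
    - [0,-0.0005,0.05,0,0,0]
    - [0,-0.0005,0.0535,0,0,0]
    - [0,-0.0005,0.0535,0,0,0]
    - [0,-0.0005,0.0535,0,0,0]

```text
t: 37.28
tool_pos: [0.5835, -0.1477, 0.11]
orientation: [2.226, 2.213, 0.004]
force: [0.3, 0.0, 0.7]
opening: 0.0439
gripper_force: 0.0
```

Call:
carry_out:
  rows:
    - [0,0,0,0,0,0]
    - [0,0,0,0,0,0]
    - [0,0,0,0,0,0]
    - [0,0,0,0,0,0]
  jaw: 255
  force: 12

```text
t: 37.78
tool_pos: [0.5822, -0.1476, 0.1096]
orientation: [2.227, 2.214, 0.002]
force: [-4.4, 1.6, 4.2]
opening: 0.0255
gripper_force: 12.0
```

Call:
carry_out:
  rows:
    - [0,-0.001,0,0,0,10]
    - [0,-0.001,0,0,0,20]
    - [0,-0.001,0,0,0,30]
    - [0,-0.001,0,0,0,40]
    - [0,-0.001,0,0,0,50]
    - [0,-0.001,0,0,0,60]
    - [0,-0.001,0,0,0,70]
    - [0,-0.001,0,0,0,80]
    - [0,-0.001,0,0,0,90]
    - [0,-0.001,0,0,0,100]
    - [0,-0.001,0,0,0,110]
    - [0,-0.001,0,0,0,110]

```text
t: 39.28
tool_pos: [0.5825, -0.1481, 0.1096]
orientation: [3.092, -0.553, 0.007]
force: [1.9, -2.9, -1.5]
opening: 0.0257
gripper_force: 12.0
```

Call:
carry_out:
  rows:
    - [0,0,0,0,0,6]
    - [0,0,0,0,0,10.3]
    - [0,0,0,0,0,10.3]
    - [0,0,0,0,0,10.3]

```text
t: 39.78
tool_pos: [0.5825, -0.1481, 0.1096]
orientation: [-3.032, 0.824, -0.007]
force: [3.2, -4.1, -1.7]
opening: 0.0261
gripper_force: 12.0
```

Call:
carry_out:
  rows:
    - [0,0,0,0,0,0]
    - [0,0,0,0,0,0]
    - [0,0,-0.03,0,0,0]
    - [0,0,-0.07,0,0,0]
    - [-0.03,0,-0.09,0,0,0]
    - [-0.07,0.03,-0.09,0,0,0]
    - [-0.12,0.06,-0.09,0,0,0]
    - [-0.16,0.08,-0.09,0,0,0]
    - [-0.16,0.08,-0.09,0,0,0]
  jaw: 134

```text
t: 40.9
tool_pos: [0.401, -0.1342, 0.1984]
orientation: [-3.029, 0.83, -0.004]
force: [1.0, -0.3, -0.1]
opening: 0.0442
gripper_force: 0.0
```

Run:
```python
from ang import *
s=st(); look(); im=robot.read_camera('top'); d=robot.read_camera('side')
a=cv2.resize(im[180:260,300:400],(400,320),interpolation=2);b=cv2.resize(d[110:270,230:430],(400,320),interpolation=2);c=cv2.resize(im[170:330,110:400],(500,276),interpolation=2)
o=np.zeros((600,800,3),np.uint8);o[:320,:400]=a;o[:320,400:]=b;o[322:598,:500]=c
cv2.imwrite('pics/fin.png',o[:,:,::-1])
```

```text
t 40.9 pos [ 0.401  -0.1342  0.1984] rv [-3.029  0.83  -0.004] F [ 1.  -0.3 -0.1] op 0.0442 g 0.0
green 20 [353.  201.2] z 0.084 [ 0.0293 -0.2109]
green 20 [353.  201.2] z 0.101 [ 0.0266 -0.2089]
orange 23 [338.  199.3] z 0.084 [ 0.0415 -0.1849]
orange 23 [338.  199.3] z 0.126 [ 0.0344 -0.1812]
orange 20 [348.4 210.1] z 0.084 [ 0.0155 -0.1972]
orange 20 [348.4 210.1] z 0.126 [ 0.0095 -0.193 ]
```

View pics/fin.png

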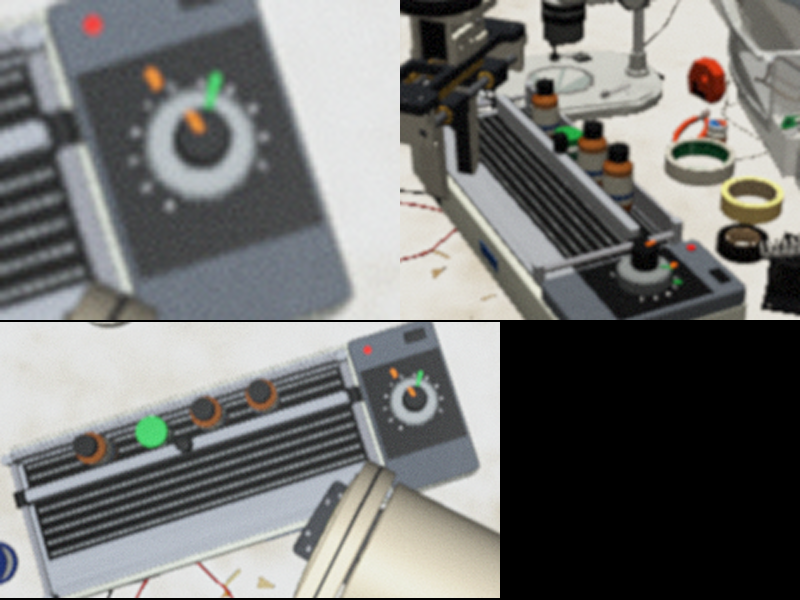

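The final picture shows all four items upright, clamped between bar and fence. The ring is on green and the timer pointer is turned to orange, with the arm clear of everything.

Run:
```python
from h import *
print(robot.close_job())
```

```text
the job is handed in; nothing more can be done
None
```

The job is handed in at about 41 s: the two tipped bottles and the green jar stand in the lane with bottle_1, the bar clamps the row against the fence, the speed ring is on green, and the timer was turned last, 120° to its orange mark.

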